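Fit the battery and bring the hand mixer over the bowl

ROBOT

A 6-joint arm with a two-finger parallel gripper is mounted at the origin on the work surface. World frame = base frame: x ahead of the robot, y to its left, z up, the work surface at z = 0. Lengths are in m, angles in rad, forces in N, time in s.
With the tool pointing down it reaches from about 0.275 to 1 m from the base axis. Payload 8.4 kg.
Tool frame: the origin (TCP) lies on the centre line of the jaws, within the pads' length; the fingertips stand 17 mm ahead of it and the grasp point (between the pads) lies 2 mm behind it (bot.tcp_to_tips is the z of the fingertips in the tool frame, in m); z points along the fingers, y is the line along which they close (so a half turn about z gives the same grasp; the last joint's range is limited). The gripper opens to 85 mm and grips with 20 to 120 N. Pads are 22 mm wide; open, the fingers measure 114 mm over their backs; the gripper's body (76 mm by 85 mm) begins 54 mm behind the grasp point. The pads swing forward as they close: fully open they stand 13 mm farther back than shut.
Start: joints at [1.141, 0.353, 1.633, -0, 1.155, -0.002], TCP at [0.259, 0.569, 0.248] pointing down, gripper open.
Joint ranges: [-2.63, 2.63], [-0.92, 2.1], [0.06, 2.66], [-1.3, 4.44], [0, 2.69], [-3.02, 3.02]. Speed limits (rad/s): [2.22, 2.22, 2.79, 3.14, 3.14, 3.14].

INTERFACE

Orientations are given as a unit quaternion [x, y, z, w].
In Python, from workcell import bot, hand, kinematics, get_obs, vision, hand_in gives the robot as it stands. The module is installed in compiled form; this text tells all that it offers. Calls block until the motion is done:
- bot.reach(position, orientation): joint-space move of the TCP to a pose.
- bot.servo_line(position, ori=None, velocity=0.15): straight line of the TCP; ori=None keeps the orientation; velocity is the mean speed in m/s.
- bot.goto_joints(angles): joint-space move.
- hand.move_gripper(opening, strength=None): finger opening in m; strength is the grip in N (None keeps the last); returns when the fingers have stopped.
- bot.dwell(seconds).
- kinematics.solve_ik(position, orientation): joint angles nearest the present ones, or None.
- get_obs(): the state.
- vision.read_camera(name): name is "scene" or "top"; returns a dict with "frame" (480x640x3 uint8, red, green, blue), "intrinsics" (3x3 intrinsics, pixels), "dist" ([k1, k2, p1, p2, k3] as OpenCV has them; the pictures are not rectified), "view" (4x4, takes a point from world to camera coordinates). Camera axes: x right, y down, z forward; pixel columns grow to the right and rows downward; lengths in m; the calibration is good to about 2 mm. A picture is of the moment at which its call begins. There is no depth.
A pose or a line that the arm cannot do raises bot.IKError and nothing moves.
- hand_in(): hands the job in; it is judged then, once.
The state is a dict: "time_s": time; "joint_pos": joint angles; "joint_vel": joint speeds; "joint_efforts": joint torques, N m; "position": TCP position; "orientation": TCP orientation; "wrist_force": force on the tool from outside, world axes, zero at the start; "ft_torque": the same for the moment, N m; "gripper_width": finger opening in m; "grip_force": force on a finger pad.
Only numpy, scipy, OpenCV 4.12 (cv2) and the standard library are available. Lean on these libraries where they do the work, as an engineer would, in place of code of your own. Each camera call takes 0.05 s, during which the arm holds its last target. There are 200 camera calls.

TASK

Get the cordless hand mixer ready to mix: take the battery pack from its charger and push it fully home into the socket in the top of the mixer, which is waiting upright in its stand. Then take the mixer by its handle, draw it up out of the stand, lean it over to a slant of about 45 degrees, head downwards, and bring its head over the middle of the steel mixing bowl, a few centimetres above the rim. Finish while holding it still there, with the battery still fully in and the mixer touching nothing but the gripper; leave the bowl and the other things on the counter where they are.

Things in the scene. Friction and masses are not known exactly. Their poses are not given: they have to be found in the camera images.
- mixer: cordless hand mixer, 160 mm long, 0.22 kg, loose, standing upright in the stand. Grey plastic handle: a block 48 (its x) x 36 (its y) x 95 mm, from 65 to 160 mm above the origin; below it a steel shaft 10 mm thick and a steel mixing head 24 mm across and 20 mm high. Origin: centre of the lower end of the head. Its z axis points up along the handle. In the stand the lower 25 mm of the handle are in the collar, the upper 70 mm stand free and can be gripped across the 36 mm (y)
- mixer_socket (a point): centre of the mouth of the rectangular socket in the top of the mixer's handle, 160 mm above the mixer's origin; axes as the mixer. The socket is 37 mm (x) by 23 mm (y) wide and 34 mm deep, with square edges; 1.5 mm clearance on each side of the plug
- mixer_head (a point): centre of the lower end of the mixing head (the mixer's origin); axes as the mixer
- pack: battery pack, 56 mm high, 0.08 kg, loose, upright in the charger: black plug 34 (its x) x 20 (y) x 34 mm, lowest 12 mm tapering to 26 x 12; above it a grey cap 44 (x) x 30 (y) x 22 mm, gripped across the 30. Origin: centre of the plug's underside, z up. Fits either way round; fully home the cap rests on the handle and the origin is 34 mm below the socket's mouth. Only gravity and friction keep it in
- charger: white charger, a fixed block 100 x 76 x 24 mm, origin at the centre of its underside; the pack stands loosely in a pocket 18 mm deep in the middle of its top, so the pack's origin is 6 mm above the counter
- stand: white stand for the mixer, fixed. Base 110 x 120 x 10 mm, origin at the centre of its underside; two legs carry a collar 66 (x) x 56 (y) mm outside, whose top is 115 mm above the counter. The handle rests on a ledge inside it at 90 mm; the mixer's origin is 25 mm above the counter while it stands there. To come out the mixer must rise straight up by at least 95 mm. Its x and y axes are those of the mixer in it
- stand_collar (a point): centre of the stand's collar at its top, 115 mm above the counter; axes as the stand
- bowl: round open steel mixing bowl, loose, 150 mm across the rim, 75 mm high, origin at the centre of its underside
- bowl_rim (a point): centre of the bowl's mouth, at rim height, 75 mm above the counter
- canister: bystander: flour canister, 96 x 96 x 107 mm, clear with a white lid, loose, origin at the centre of its underside
- mug: bystander: white mug, 76 mm across, 85 mm high, loose, origin at the centre of its underside
- sponge: bystander: dish sponge 100 x 65 x 32 mm, loose, origin at the centre of its underside
Things that resemble listed ones, but are neither listed nor needed, are in the scene too. What is shaped like the bowl but black, orange or yellow is not meant.

How it is judged:
On the way, in this order (a step that is already met when the one before it is completed fails the run):
1. the battery is fully home in the mixer's socket while the mixer stands in its stand (z of pack in the frame of mixer_socket below -0.031 m and horizontal distance between pack and mixer_socket below 0.006 m and z of mixer_head in the frame of stand below 0.035 m and horizontal distance between mixer_head and stand below 0.02 m), for 0.2 s.
2. the mixer is drawn up out of the stand with the battery in (z of mixer_head in the frame of stand_collar above 0 m and z of pack in the frame of mixer_socket below -0.029 m and contact force between the fingers and mixer above 0.5 N), for 0.1 s.
At the end, for the whole second after the job is handed in: Gripper holds the mixer still, 30-60 degrees from upright, head down, its end within 45 mm sideways of the bowl's centre and 12-120 mm above the rim; battery home within 5 mm; mixer touches only gripper and battery; bowl within 30 mm of its start (angle between mixer's own z axis and vertical between 0.52 and 1.05 rad and horizontal distance between mixer_head and bowl_rim below 0.045 m and z of mixer_head in the frame of bowl_rim between 0.012 and 0.12 m and z of pack in the frame of mixer_socket below -0.029 m and distance between pack and mixer_socket below 0.04 m and contact force between the fingers and mixer above 0.5 N and contact force between mixer and bowl below 0.05 N and contact force between mixer and stand below 0.05 N and contact force between mixer and charger below 0.05 N and contact force between mixer and canister below 0.05 N and contact force between mixer and mug below 0.05 N and linear speed of mixer below 0.03 m/s and distance of each of bowl, canister, mug, sponge from where it was at the start of the episode below 0.03 m and angle between bowl's own z axis and vertical below 0.1 rad and contact force between mixer and sponge below 0.05 N); the arm keeps its last pose, push and grip.
It fails at once if the bowl is pushed away by more than 40 mm (distance of bowl from where it was at the start of the episode above 0.04 m).
It fails at once if the canister is disturbed (moved over 30 mm) (distance of canister from where it was at the start of the episode above 0.03 m).
It fails at once if the mug is disturbed (moved over 30 mm) (distance of mug from where it was at the start of the episode above 0.03 m).
It fails at once if the sponge is disturbed (moved over 30 mm) (distance of sponge from where it was at the start of the episode above 0.03 m).
It also fails if it takes over 72 s, if anything falls off the work surface, if the arm or the gripper's body presses on something with over 40 N, if the wrist force passes 120 N, or if a joint passes its speed limit or range.

## Working session

There is one attempt and no reset: what is moved stays moved. The work goes in short steps, each a Python script; the robot and the scene stay as the last script left them, time stands still between calls to the robot, and variables do not carry over. Pictures are saved under pics/ and viewed, at most 10 in all, crops included, and the job is handed in when it is done.

```bash
mkdir -p pics; python3 - <<'E'
from workcell import bot,vision,get_obs
import cv2,numpy as np
for n in("scene","top"):
    c=vision.read_camera(n);cv2.imwrite(f"pics/{n}0.png",c["frame"][:,:,::-1])
    print(n,c["intrinsics"].round(1).tolist(),np.round(c["dist"],4),np.round(c["view"],3).tolist())
print(get_obs()["orientation"],get_obs()["time_s"])
E
```

```text
scene [[444.2, 0.0, 318.1], [0.0, 444.2, 237.5], [0.0, 0.0, 1.0]] [-0.0914  0.      0.      0.      0.    ] [[0.294, 0.956, -0.012, -0.177], [0.623, -0.201, -0.756, -0.184], [-0.725, 0.214, -0.655, 1.495], [0.0, 0.0, 0.0, 1.0]]
top [[596.9, 0.0, 316.3], [0.0, 596.9, 237.4], [0.0, 0.0, 1.0]] [0.0696 0.     0.     0.     0.    ] [[0.006, -1.0, -0.004, 0.026], [-0.981, -0.005, -0.196, 0.503], [0.196, 0.005, -0.981, 1.521], [0.0, 0.0, 0.0, 1.0]]
[ 2.12274782e-01  9.77209802e-01 -6.30724984e-04 -1.46583161e-04] 0.1
```

View pics/scene0.png

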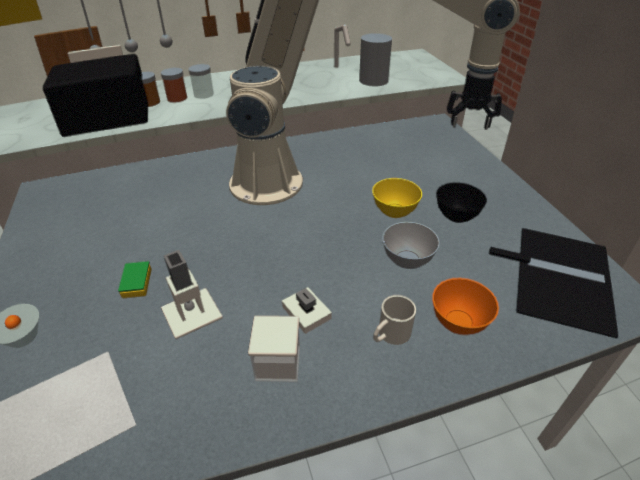

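View pics/top0.png

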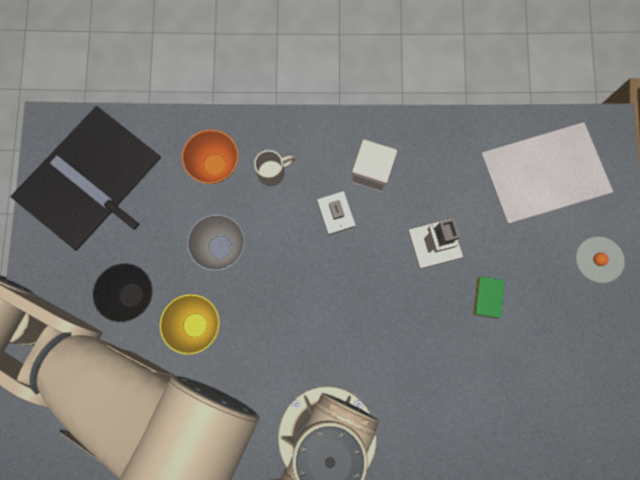

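The grey steel bowl is at about (215,242) in the top picture. The charger and pack are at (337,212), the mixer in its stand at (440,240), the canister at (375,163), the mug at (270,166) and the sponge at (490,297). I'll zoom in on the charger and the stand.

```bash
python3 - <<'E'
import cv2,numpy as np
t=cv2.imread("pics/top0.png");s=cv2.imread("pics/scene0.png")
def c(i,x,y,w,h,k):return cv2.resize(i[y:y+h,x:x+w],(w*k,h*k),interpolation=cv2.INTER_CUBIC)
a=np.hstack([c(t,310,185,50,50,8),c(t,405,215,60,60,8)[:400,:400]])
a=np.hstack([c(t,312,187,50,50,8),c(t,407,217,50,50,8)])
b=np.hstack([c(s,280,283,57,50,7)[:,:399],c(s,155,245,80,90,5)[:350,:400]])
im=np.vstack([c(t,312,187,60,50,6),]);
out=np.zeros((600,800,3),np.uint8)
out[:300,:400]=c(t,310,190,40,30,10);out[:300,400:]=c(t,422,212,40,30,10)
out[300:,:400]=c(s,280,284,50,37,8)[:296].shape and np.pad(c(s,280,284,50,37,8),((0,4),(0,0),(0,0)))
out[300:,400:]=np.pad(c(s,160,250,66,50,6),((0,0),(0,4),(0,0)))
cv2.imwrite("pics/z1.png",out)
E
```

```text
(no output)
```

View pics/z1.png

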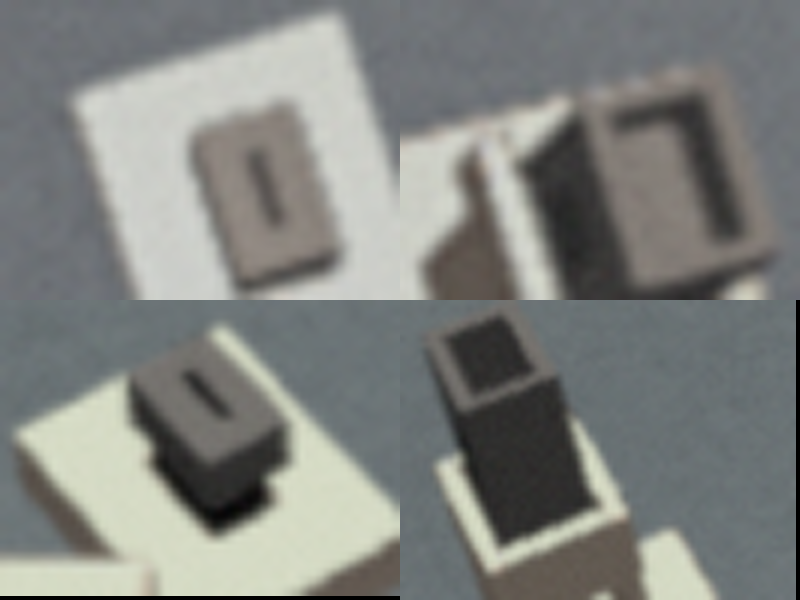

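```bash
cat > h.py <<'E'
import numpy as np,cv2
from scipy.optimize import least_squares
from workcell import vision
def proj(c,P):
    V=c["view"];r=cv2.Rodrigues(V[:3,:3])[0]
    return cv2.projectPoints(np.asarray(P,float).reshape(-1,3),r,V[:3,3],c["intrinsics"],c["dist"])[0][:,0]
def ray(c,uv,z):
    V=c["view"];p=cv2.undistortPoints(np.array([[uv]],float),c["intrinsics"],c["dist"])[0,0]
    o=-V[:3,:3].T@V[:3,3];d=V[:3,:3].T@np.r_[p,1];return o+d*(z-o[2])/d[2]
def rect(x,y,a,L,W,z):
    q=np.array([[1,1],[1,-1],[-1,-1],[-1,1]])*[L/2,W/2];R=np.array([[np.cos(a),-np.sin(a)],[np.sin(a),np.cos(a)]])
    return np.c_[q@R.T+[x,y],np.full(4,z)]
def fit(obs,L,W,z,x0):
    def f(p):
        r=[]
        for c,pts in obs:
            q=proj(c,rect(*p,L,W,z));
            for u in pts: d=q-u;r+=list(d[np.argmin((d**2).sum(1))])
        return r
    best=min((least_squares(f,[x0[0],x0[1],a]) for a in np.arange(-1.5,1.6,.3)),key=lambda s:s.cost)
    return best.x,np.round(best.fun,1)
E
python3 - <<'E'
from h import *
T=vision.read_camera("top");S=vision.read_camera("scene")
cv=lambda l,o,k:(np.array(l)+.5)/k-.5+np.array(o)
pt=cv([(195,133),(292,103),(338,250),(240,280)],(310,190),10)
mt=cv([(180,90),(325,62),(378,255),(235,290)],(422,212),10)
ps=cv([(130,75),(213,38),(288,125),(208,165)],(280,284),8)
ms=cv([(25,35),(108,10),(160,75),(68,110)],(160,250),6)
for n,a,b,L,W,z in(("pack",pt,ps,.044,.03,.062),("mixer",mt,ms,.048,.036,.185)):
    g=ray(T,a.mean(0),z);g2=ray(S,b.mean(0),z);print(n,g.round(4),g2.round(4))
    for o in([(T,a)],[(S,b)],[(T,a),(S,b)]):
        p,r=fit(o,L,W,z,g);print(p.round(4),r)
print("bowl",ray(T,(215.5,242),.075),ray(S,(411,243),.075))
for n,uv,z in(("can",(376,158),.107),("mug",(267,164),.085),("spg",(490,296),.032),("charger",(337,212),.024),("standbase",(436,243),.01)):print(n,ray(T,uv,z).round(3))
E
```

```text
pack [ 0.5778 -0.0233  0.062 ] [ 0.5815 -0.023   0.062 ]
[ 0.5779 -0.0233  0.2976] [-0.8 -0.3  0.4 -0.5  0.7  0.3 -0.4  0.5]
[ 0.5811 -0.0229  0.2789] [-0.5 -0.1  0.  -0.7  0.8  0.1 -0.3  0.7]
[ 0.5793 -0.023   0.2878] [-0.8 -0.9  0.4 -1.   0.6 -0.2 -0.6 -0.1 -0.7 -0.6 -0.3 -1.3  0.6 -0.5
 -0.4  0.1]
mixer [ 0.498  -0.2911  0.185 ] [ 0.5011 -0.2906  0.185 ]
[ 0.4981 -0.2911  0.2265] [ 0.   0.5  0.1  0.1  0.1 -0.1 -0.3 -0.4]
[ 0.5006 -0.2906  0.303 ] [-0.8  0.6  0.8 -1.6  0.3 -0.1 -0.3  0.9]
[ 0.4989 -0.2909  0.2641] [-0.4  0.5 -0.5 -0.5  0.3 -0.9  0.1 -0.6 -0.7 -0.2  1.2 -2.  -0.2 -0.2
 -1.   0.4]
bowl [0.48433135 0.28872849 0.075     ] [0.50063115 0.2832565  0.075     ]
can [ 0.703 -0.125  0.107]
mug [0.692 0.16  0.085]
spg [ 0.354 -0.422  0.032]
charger [ 0.578 -0.027  0.024]
standbase [ 0.497 -0.293  0.01 ]
```

```bash
cat >> h.py <<'E'
from workcell import bot,hand,get_obs,kinematics
from scipy.spatial.transform import Rotation as Ro
def down(yaw,flip=0):
    c,s=np.cos(yaw),np.sin(yaw);k=-1 if flip else 1
    return Ro.from_matrix(np.array([[-c*k,-s*k,0],[-s*k,c*k,0],[0,0,-1]]).T@np.diag([1,1,1])).as_quat()
PACK=np.array([.5793,-.023]);PY=.297
MIX=np.array([.4989,-.2909]);MY=.24
def st():
    o=get_obs();return round(o["time_s"],2),np.round(o["position"],4),round(o["gripper_width"],4),round(o["grip_force"],1),np.round(o["wrist_force"],1)
E
sed -i 's/\[\[-c\*k,-s\*k,0\],\[-s\*k,c\*k,0\],\[0,0,-1\]\]/[[-c*k,-s*k,0],[-s*k,c*k,0],[0,0,-1]]/' h.py
python3 - <<'E'
from h import *
for f in(0,1):
    q=down(PY,f);m=Ro.from_quat(q).as_matrix();print(m.round(2).tolist())
    for p,y in((PACK,PY),(MIX,MY)):
        for z in(.06,.3):
            s=kinematics.solve_ik([*p,z],down(y,f));print(f,z,None if s is None else np.round(s,2))
B=np.array([.492,.287,.13])
for az in np.arange(-np.pi,np.pi,np.pi/8):
  d=np.array([np.cos(az),np.sin(az),-1])/2**.5   # tool z
  h=np.cross([0,0,1],d);h/=np.linalg.norm(h)
  for nm,y in(("+",h),("-",-h)):
    R=np.c_[np.cross(y,d),y,d]
    s=kinematics.solve_ik(B-.138*d,Ro.from_matrix(R).as_quat())
    if s is not None:print(round(az,2),nm,np.round(s,2))
E
```

```text
[[-0.96, -0.29, 0.0], [-0.29, 0.96, 0.0], [-0.0, 0.0, -1.0]]
0 0.06 [-0.04  0.52  1.86 -0.    0.75 -1.91]
0 0.3 [-0.04  0.24  1.67 -0.    1.23 -1.91]
0 0.06 [-0.53  0.52  1.87 -0.    0.75 -2.34]
0 0.3 [-0.53  0.23  1.68 -0.    1.23 -2.34]
[[0.96, 0.29, 0.0], [0.29, -0.96, 0.0], [0.0, 0.0, -1.0]]
1 0.06 [-0.04  0.52  1.86 -0.    0.75  1.23]
1 0.3 [-0.04  0.24  1.67 -0.    1.23  1.23]
1 0.06 [-0.53  0.52  1.87 -0.    0.75  0.8 ]
1 0.3 [-0.53  0.23  1.68 -0.    1.23  0.8 ]
-3.14 + [0.33 0.83 1.07 0.26 1.98 1.92]
-3.14 - [ 0.33  0.83  1.07  0.26  1.98 -1.23]
-2.75 + [0.48 0.88 0.98 0.07 2.06 1.66]
-2.75 - [ 0.48  0.88  0.98  0.07  2.06 -1.48]
-2.36 + [ 0.62  0.87  1.   -0.13  2.05  1.39]
-2.36 - [ 0.62  0.87  1.   -0.13  2.05 -1.75]
-1.96 + [ 0.76  0.81  1.12 -0.31  1.94  1.15]
-1.96 - [ 0.76  0.81  1.12 -0.31  1.94 -1.99]
-1.57 + [ 0.89  0.71  1.32 -0.47  1.76  0.96]
-1.57 - [ 0.89  0.71  1.32 -0.47  1.76 -2.18]
-1.18 + [ 1.01  0.57  1.56 -0.61  1.54  0.81]
-1.18 - [ 1.01  0.57  1.56 -0.61  1.54 -2.33]
-0.79 + [ 1.1   0.42  1.83 -0.77  1.3   0.69]
-0.79 - [ 1.1   0.42  1.83 -0.77  1.3  -2.45]
-0.39 + [ 1.14  0.25  2.09 -0.97  1.03  0.58]
-0.39 - [ 1.14  0.25  2.09 -0.97  1.03 -2.56]
0.0 + [ 1.05  0.07  2.33 -1.23  0.71  0.44]
0.0 - [ 1.05  0.07  2.33 -1.23  0.71 -2.7 ]
0.79 + [ 0.2  -0.04  2.44  1.46  0.4   2.83]
0.79 - [ 0.2  -0.04  2.44  1.46  0.4  -0.32]
1.18 + [-0.05  0.12  2.26  1.13  0.82  2.64]
1.18 - [-0.05  0.12  2.26  1.13  0.82 -0.5 ]
1.57 + [-0.09  0.3   2.01  0.9   1.12  2.52]
1.57 - [-0.09  0.3   2.01  0.9   1.12 -0.62]
1.96 + [-0.03  0.47  1.74  0.72  1.38  2.41]
1.96 - [-0.03  0.47  1.74  0.72  1.38 -0.73]
2.36 + [0.07 0.62 1.48 0.57 1.61 2.28]
2.36 - [ 0.07  0.62  1.48  0.57  1.61 -0.86]
2.75 + [0.2  0.74 1.25 0.42 1.82 2.12]
2.75 - [ 0.2   0.74  1.25  0.42  1.82 -1.02]
```

```bash
python3 - <<'E'
from h import *
q=down(PY,1)
hand.move_gripper(.085,40)
bot.reach([*PACK,.2],q);bot.servo_line([*PACK,.09],velocity=.15);bot.servo_line([*PACK,.058],velocity=.05)
print(st())
hand.move_gripper(.02,40);print(st())
bot.servo_line([*PACK,.14],velocity=.06);print(st())
bot.servo_line([*PACK,.28],velocity=.15);print(st())
bot.reach([*MIX,.27],down(MY,1));print(st())
T=vision.read_camera("top");S=vision.read_camera("scene")
k=lambda i,x,y,w,h:cv2.resize(i[y:y+h,x:x+w,::-1],(400,600),interpolation=cv2.INTER_CUBIC)
p=proj(S,[[*MIX,.19]])[0].astype(int);t=proj(T,[[*MIX,.22]])[0].astype(int);print(p,t)
cv2.imwrite("pics/pre.png",np.hstack([k(T["frame"],t[0]-25,t[1]-37,50,75),k(S["frame"],p[0]-25,p[1]-47,50,75)]))
E
```

```text
(4.49, array([ 0.5794, -0.023 ,  0.058 ]), 0.0851, 0.0, array([ 0.7, -0.1, -0.5]))
(5.03, array([ 0.5794, -0.023 ,  0.0583]), 0.0294, 39.5, array([0.3, 0. , 3.4]))
(6.55, array([ 0.579 , -0.023 ,  0.1396]), 0.0294, 39.5, array([ 0.7, -0. , -0.5]))
(7.63, array([ 0.5787, -0.023 ,  0.279 ]), 0.0291, 39.5, array([ 0.5, -0.1, -0.5]))
(8.72, array([ 0.4993, -0.2901,  0.2698]), 0.0289, 39.5, array([-0.2,  0.3, -1.5]))
[173 256] [452 225]
```

View pics/pre.png

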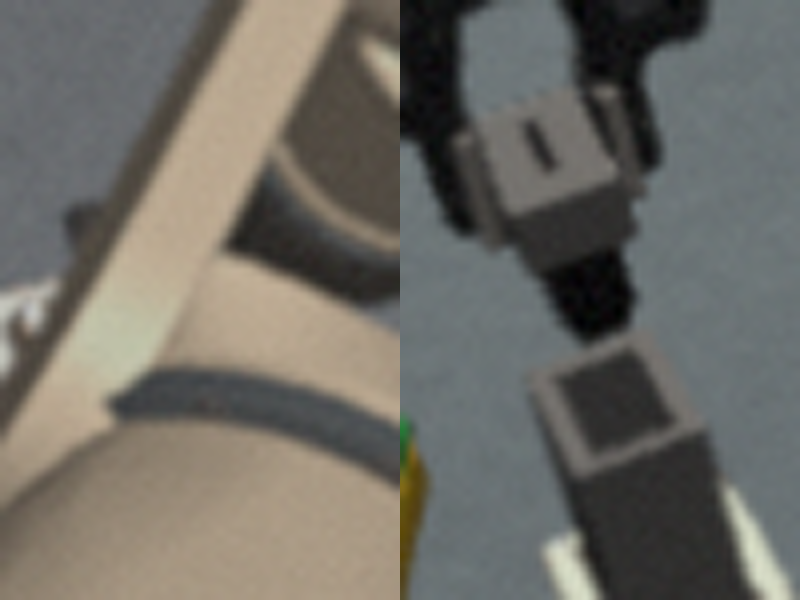

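The pack is held over the socket. I'll compare both top faces in the scene view: cap corners at about (480,150) to (618,180) in the crop, handle corners at about (530,375) to (708,428).

```bash
python3 - <<'E'
from h import *
S=vision.read_camera("scene")
cv=lambda l:(np.array(l)-[400,0]+.5)/8-.5+[148,209]
for l,L,W,z in(([(482,150),(578,95),(618,178),(512,217)],.044,.03,.274),([(530,375),(640,330),(708,428),(585,475)],.048,.036,.185)):
    p,r=fit([(S,cv(l))],L,W,z,MIX);print(p.round(4),r, ray(S,cv(l).mean(0),z).round(4))
E
```

```text
[ 0.5051 -0.2886  0.2325] [-1.9 -2.4  0.3 -0.3  1.4  1.1  0.1  1.3] [ 0.5057 -0.2885  0.274 ]
[ 0.4994 -0.2907  0.2966] [-0.9  0.2  0.9 -0.5  0.3 -0.3 -0.3  0.5] [ 0.4999 -0.2907  0.185 ]
```

```bash
cat > ins.py <<'E'
from h import *
import sys
def go(z0,z1,xy,lim=12,step=.003):
    z=z0
    while z>z1+1e-6:
        z=max(z-step,z1);bot.servo_line([*xy,z],velocity=.05)
        o=get_obs();f=o["wrist_force"];print(round(z,3),np.round(o["position"],4),np.round(f,1),np.round(o["ft_torque"],2))
        if np.linalg.norm(f)>lim:break
    return z
E
python3 - <<'E'
from ins import *
q=down(.25,1)
bot.servo_line([*MIX,.245],q,velocity=.08)
go(.245,.205,MIX);print(st())
E
```

```text
0.242 [ 0.4989 -0.291   0.2421] [ 0.7  0.4 -1. ] [ 0.04 -0.02  0.01]
0.239 [ 0.4988 -0.2909  0.2389] [ 0.3  0.1 -0.5] [-0.03  0.01 -0.06]
0.236 [ 0.4988 -0.2908  0.2358] [-0.1 -0.3 -1.5] [-0.02  0.06 -0.02]
0.233 [ 0.4988 -0.2908  0.2328] [-0.1 -0.4 -1. ] [-0.   -0.01 -0.04]
0.23 [ 0.4988 -0.2908  0.2298] [-0.5  0.4 -0.8] [-0.03 -0.    0.03]
0.227 [ 0.4988 -0.2908  0.2268] [ 0.3  0.5 -1.6] [-0.01 -0.03  0.03]
0.224 [ 0.4988 -0.2908  0.2238] [ 0.   0.5 -0.8] [-0.01 -0.04  0.02]
0.221 [ 0.4988 -0.2908  0.2208] [ 0.1  0.5 -1.8] [-0.03 -0.01 -0.01]
0.218 [ 0.4988 -0.2908  0.2178] [ 0.4  0.2 -1. ] [ 0.02  0.01 -0.01]
0.215 [ 0.4988 -0.2908  0.2148] [-0.3  0.3  0.1] [-0.   -0.01  0.05]
0.212 [ 0.4988 -0.2908  0.2118] [ 0.6 -0.3 -0.5] [-0.02  0.01 -0.02]
0.209 [ 0.4988 -0.2908  0.2088] [ 0.7  0.4 -1. ] [-0.07 -0.    0.02]
0.206 [ 0.4988 -0.2908  0.2058] [ 0.5  0.4 -1.2] [-0.02  0.02 -0.02]
0.205 [ 0.4989 -0.2909  0.205 ] [-1.1 -1.1 -0.5] [ 0.01 -0.02  0.04]
(12.83, array([ 0.4989, -0.2909,  0.205 ]), 0.0293, 39.5, array([-1.1, -1.1, -0.5]))
```

Insertion met no resistance. I'll release, then press the cap home with closed fingers.

```bash
python3 - <<'E'
from ins import *
hand.move_gripper(.06);bot.servo_line([*MIX,.25],velocity=.15)
hand.move_gripper(0.0)
bot.servo_line([*MIX,.234],velocity=.08)
z=go(.234,.219,MIX,lim=15,step=.0015);print(st())
bot.servo_line([*MIX,.25],velocity=.1);hand.move_gripper(.085);bot.servo_line([*MIX,.30],velocity=.2)
S=vision.read_camera("scene");p=proj(S,[[*MIX,.19]])[0].astype(int)
cv2.imwrite("pics/ins.png",cv2.resize(S["frame"][p[1]-40:p[1]+35,p[0]-40:p[0]+40,::-1],None,fx=6,fy=6,interpolation=cv2.INTER_CUBIC))
E
```

```text
0.233 [ 0.499  -0.2909  0.2326] [0.2 0.5 0.8] [-0.01 -0.03 -0.01]
0.231 [ 0.4989 -0.2909  0.231 ] [0.5 0.3 0.4] [ 0.   -0.07 -0.02]
0.23 [ 0.4988 -0.2909  0.2294] [ 0.3 -0.3 -0.3] [0.02 0.06 0.01]
0.228 [ 0.4988 -0.2908  0.2279] [-0.2  0.1  0.1] [ 0.01 -0.   -0.01]
0.227 [ 0.4988 -0.2909  0.2264] [-0.4 -0.3 -0.6] [-0.03 -0.03 -0.02]
0.225 [ 0.4988 -0.2909  0.2249] [0.4 0.9 0.6] [-0.06  0.02  0.03]
0.224 [ 0.4994 -0.2913  0.2241] [ 0.2 -0.9  4.3] [-0.13 -0.08 -0.01]
0.222 [ 0.4997 -0.2915  0.224 ] [-3.4  0.7 14.9] [ 0.13  0.49 -0.01]
(16.63, array([ 0.4997, -0.2915,  0.224 ]), -0.0002, 8.1, array([-3.4,  0.7, 14.9]))
```

View pics/ins.png

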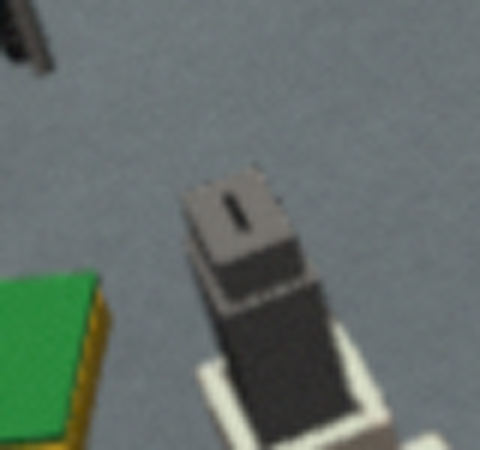

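The contact height of 0.224 m matches the cap being fully seated, and the picture shows the cap resting on the handle. Next I'll grip the handle and lift.

```bash
python3 - <<'E'
from h import *
bot.servo_line([*MIX,.19],velocity=.15);bot.servo_line([*MIX,.161],velocity=.05);print(st())
hand.move_gripper(.02,90);print(st())
bot.servo_line([*MIX,.20],velocity=.05);print(st())
bot.servo_line([*MIX,.34],velocity=.1);print(st())
B=np.array([.491,.287,.132]);d=np.array([0,-1,-1])/2**.5
h=np.cross([0,0,1],d);h/=np.linalg.norm(h);q=Ro.from_matrix(np.c_[np.cross(h,d),h,d]).as_quat()
P=B-.136*d
bot.reach([.5,.0,.40],down(.5,1));print(st())
bot.reach(P+[0,0,.12],q);print(st())
bot.servo_line(P,velocity=.06);bot.dwell(.5);print(st())
for n in("scene","top"):
    c=vision.read_camera(n);p=proj(c,[B])[0].astype(int);print(n,p,proj(c,[B])[0])
    x,y=max(p[0]-66,0),max(p[1]-80,0);cv2.imwrite(f"pics/f_{n}.png",cv2.resize(c["frame"][y:y+120,x:x+130,::-1],None,fx=4,fy=4,interpolation=cv2.INTER_CUBIC));print(x,y)
E
```

```text
(19.92, array([ 0.499 , -0.2909,  0.161 ]), 0.0849, 0.0, array([ 0.4, -0.9,  0.9]))
(20.43, array([ 0.4992, -0.291 ,  0.1615]), 0.0354, 90.3, array([-0.2,  1.1,  4.5]))
(21.37, array([ 0.4987, -0.2908,  0.1997]), 0.035, 89.9, array([ 0.5,  0.5, -3.3]))
(22.92, array([ 0.4986, -0.2908,  0.3393]), 0.035, 89.9, array([-0.6, -0.4, -3.2]))
(24.06, array([ 0.5001, -0.0008,  0.3997]), 0.0352, 89.9, array([ 0.1, -0. , -3.6]))
(25.5, array([0.492 , 0.3818, 0.3487]), 0.0354, 89.6, array([ 0.9, -0.5, -2.9]))
(28.15, array([0.491 , 0.3832, 0.2282]), 0.0348, 89.6, array([ 0.4, -0.3, -3.1]))
scene [413 223] [413.45701319 223.36701371]
347 143
top [212 235] [212.42045702 235.05088192]
146 155
```

View pics/f_scene.png

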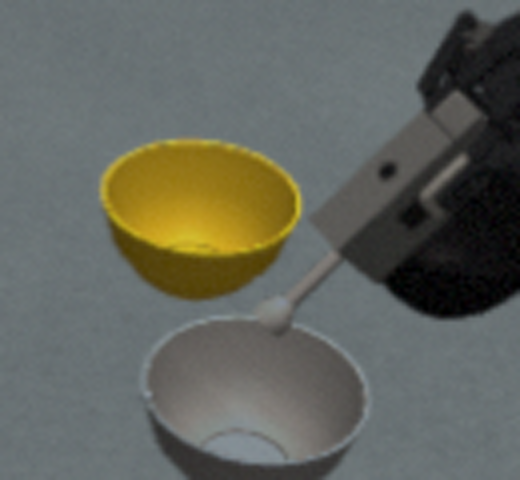

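View pics/f_top.png

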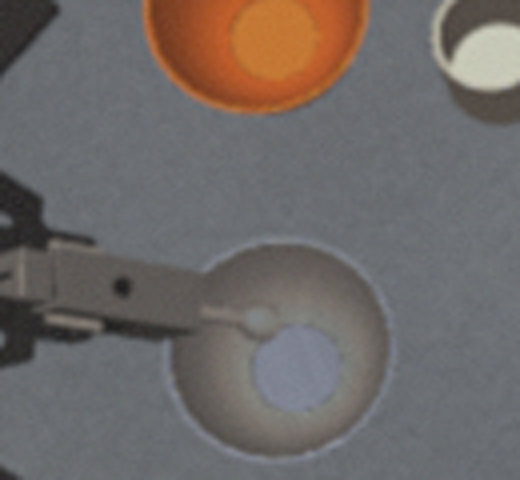

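The pictures show the mixer slanted at about 45°, with its head within about 1 cm of the bowl's centre and above the rim. The battery cap is flush and the bowl hasn't moved (rim centre still at about (216,242)).

```bash
python3 -c "
from workcell import hand_in
print(hand_in())"
```

```text
the job is handed in; nothing more can be done
None
```

I handed the job in at about 28 s (limit 72 s), and no verdict came back. The battery is fully home, and the gripper holds the mixer at about 45° with its head roughly 6 cm above the rim of the steel bowl and within about 1 cm of its centre.

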